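# Queue a set dental cast for trimming and turn its status flag

## Task

The full-arch plaster cast (the one with the horseshoe of teeth) has set: push it with the fingertips along its tray until it is fully home against the back stop, without lifting or tipping it. Then flip that same tray's hinged status flag right over its pivot, from lying flat on the robot's left to lying flat on its right, so that it shows the two-bar 'ready' face. Do not pick anything up, and leave the other casts, their flags and everything else as they are.

Things in the scene. Friction and masses are not known exactly. Their poses are not given: they have to be found in the camera images.
- tray_arch: fixed black plastic tray holding the full-arch cast, one of three alike. Origin on the table under the middle of the cast channel; x runs along the channel from its open end (robot side) to the back stop, z up; yaw within 0.2 rad of the robot's x. Floor at z 8 mm, x -68 to 112 mm. Channel 60 mm wide between 6 mm rails (tops at z 20 mm, x -65 to 55 mm), open at -x
- tray_half: fixed black plastic tray holding the half cast, one of three alike. Origin on the table under the middle of the cast channel; x runs along the channel from its open end (robot side) to the back stop, z up; yaw within 0.2 rad of the robot's x. Leave alone
- tray_blank: fixed black plastic tray holding the blank cast, one of three alike. Origin on the table under the middle of the cast channel; x runs along the channel from its open end (robot side) to the back stop, z up; yaw within 0.2 rad of the robot's x. Leave alone
- tray_arch_stop (a point): middle of the foot of the back stop's front face, at (55, 0, 8) mm of the tray: a wall across the channel, 6 mm thick, top at z 24 mm
- tray_arch_hinge (a point): middle of the hinge axis of the full-arch tray's flag, fixed, at (85, 0, 60) mm of the tray; axes as the tray's, hinge axis along x. Steel hinge posts 26 mm to either side along x (6 x 12 mm, tops at tray z 66 mm); thin posts 52 mm to either side along y hold up the resting flag
- cast_arch: full-arch cast: loose off-white plaster block 58 (x) x 56 (y) x 22 mm high, front corners notched 12 mm, with a horseshoe of 13 round teeth up to z 32 mm; about 0.13 kg. Origin: centre of its underside; flat heel 29 mm to -x, facing the robot; flat nose 29 mm to +x. Home, touching the stop, its origin is at x = 26 mm of tray_arch; it starts 34 to 56 mm short of that
- cast_half: half cast: narrow loose plaster block 58 x 30 x 22 mm with one straight row of 6 teeth, in its own tray. Origin: centre of its underside. Leave alone
- cast_blank: blank cast: loose plaster block 58 x 56 x 22 mm with no teeth, in its own tray. Origin: centre of its underside. Leave alone
- flag_arch (a joint): angle (rad) of the full-arch tray's flag about its hinge (+x of the tray): 0 = flat on the robot's left (+y), ring mark up (starts within 0.2 of it); 1.57 = upright; 3.14 (end stop) = flat on the right (-y), two-bar mark up. Stiff hinge: stays at any angle where it is left; about 0.03 N m turns it
- flag_arch_end (a point): middle of the free edge of the full-arch flag: an aluminium plate 4 mm thick, 40 mm wide along the hinge, reaching 62 mm from the hinge axis, which lies in the plate's mid-plane
- flag_arch_tab (a point): end of the full-arch flag's thumb tab: 4 mm thick, 24 mm wide along the hinge, standing on the hinge line square to the plate, reaching 40 mm from the axis. With the flag at 0 it points straight up, at 1.57 to the right (-y), at 3.14 straight down
- flag_half (a joint): angle of the half cast's flag, same make and meaning; starts near 0. Leave alone
- flag_blank (a joint): angle of the blank cast's flag, same make and meaning; starts near 3.14, already turned. Leave alone
- jar_a: bystander: glass jar, 38 mm across, 50 mm tall, standing between trays; origin at the underside's centre
- wax_tin: bystander: flat round steel tin, 44 mm across, 22 mm tall, between trays; origin at the underside's centre
- bowl: bystander: green mixing bowl, 110 mm across, 60 mm tall, beyond the trays; origin at the underside's centre
- measure: bystander: white measuring cup, 64 mm across, 85 mm tall, beyond the trays; origin at the underside's centre
- spatula: bystander: mixing spatula 200 mm long, lying beyond the trays; origin at the underside's centre of the lying tool
- brush: bystander: brush 160 mm long, lying to the left; origin at the underside's centre of the lying tool
- bottle: bystander: white bottle, 54 mm across, 130 mm tall, beyond the trays; origin at the underside's centre
Things that resemble listed ones, but are neither listed nor needed, are in the scene too. What is shaped like the cast_arch but green or purple is not meant.

How it is judged:
By the outcome, as a careful person would: the job done as asked, in the order asked, and still so for the second after the job is handed in, with the robot touching nothing.
It also fails if it takes over 50 s, if anything falls off the work surface, if the arm or the gripper's body presses on something with over 40 N, if the wrist force passes 120 N, or if a joint passes its speed limit or range.

## Robot

A 6-joint arm with a two-finger parallel gripper is mounted at the origin on the work surface. World frame = base frame: x ahead of the robot, y to its left, z up, the work surface at z = 0. Lengths are in mm, angles in rad, forces in N, time in s.
With the tool pointing down it reaches from about 400 to 925 mm from the base axis. Payload 12.5 kg.
Tool frame: the origin (TCP) lies where the fingers leave the gripper's body, on its centre line; the fingertips stand 78 mm ahead of it and the grasp point (between the pads) lies 59 mm ahead of it; z points along the fingers, y is the direction in which the jaws open and shut (so a half turn about z gives the same grasp; the last joint's range is limited). The gripper opens to 95 mm and grips with 3 to 60 N. Pads are 20 mm wide; open, the fingers measure 119 mm over their backs; the gripper's body (75 mm by 180 mm) begins 59 mm behind the grasp point.
Start: joints at [-1.283, 0.491, 1.559, -0, 1.092, -0.106], TCP at [239.834, -577.163, 292.261] pointing down, gripper open.
Joint ranges: [-3.1, 3.1], [-0.84, 2.19], [0.05, 2.79], [-1.13, 4.28], [0.06, 2.93], [-2.69, 2.69]. Speed limits (rad/s): [2.22, 2.22, 2.79, 3.14, 3.14, 3.14].

## Interface

Orientations are given as [roll, pitch, yaw] about the fixed x, y, z axes, in that order (R = Rz(yaw) Ry(pitch) Rx(roll)).
In Python, from cell import env, viewer, ticket, search_frame gives the robot as it stands.
- The arm moves only by the shell command python3 -m inch 'ROWS'. ROWS is a JSON object of lists of equal length, an entry for each row: "hand": the opening, from 0 (shut) to 1 (fully open); "delta_pos": the shift along the tool's x, y, z in cm, a list of three; "turn": the turn about the tool's z in rad. A call has 1 to 20 rows; each row shifts and turns the commanded pose from where the row before left it, along the tool's axes as they then stand; what a row does not reach is not made up. A row lasts 1/10 s, in which the tool goes at most 50 mm and 8.59 degrees, less where a joint would pass 70% of its speed; a pose out of reach is approached as far as the arm can. A call is refused whole if a number of a shift passes 5 or a number of a turn 0.15, either way. A call with a gripper value outside its range is refused whole. The fingers move at their own pace and stop on an object; the grip force is fixed at half the most. Time passes only in rows, so rows that do not move let the fingers close. It gives the time, the measured TCP pose, the force and the opening at its end, in the units of the state.
- env.state(): the state, without advancing time (a new reading comes with each control period).
- viewer.read_camera(name): name is "side" or "top"; returns (picture, depth): 384x512x3 uint8, blue, green, red; 384x512 float32, mm along the optical axis (not along the pixel's ray), 0 where there is no reading.
- viewer.get_calibration(name): a dict with "fx", "fy", "cx", "cy" (pixels), "T" (4x4, takes a point from camera to world coordinates). Camera axes: x right, y down, z forward; pixel columns grow to the right and rows downward; lengths in mm; the calibration is good to about 2 mm. A picture is of the moment at which its call begins. get_calibration takes no time and is no camera call.
- ticket.job_done(): hands the job in, once; it reports no verdict.
Trained networks look in the newest picture that a camera, given by its name, has taken for a name from the list of things; names that differ only in an ending like _2 or _b are one class to them, and where a whole thing is asked for, a point or a joint stands for the part that bears it (a point fixed in the world has none). Each returns a list of dicts, best first, with "p" (0 to 1); they miss things now and then, are a little off and sometimes report something else, mostly with a low value. They report only what shows in the picture. A call takes as long as a camera call. They do not tell look-alikes from the thing itself.
- search_frame(camera, label): "centre" ([column, row] in pixels, amid what is visible of it).
The state is a dict: "t": time; "joints": joint angles; "qvel": joint speeds; "tau": joint torques, N m; "eef_pos": TCP position; "tcp_rot": TCP orientation; "ft_force": force on the tool from outside, world axes, zero at the start; "moment": the same for the moment, N m; "opening": opening from 0.0 (shut) to 1.0 (fully open).
Only numpy, scipy, OpenCV 4.12 (cv2) and the standard library are available. Lean on these libraries where they do the work, as an engineer would, in place of code of your own. Each camera call takes 0.05 s, during which the arm holds its last target.

## Working session

There is one attempt and no reset: what is moved stays moved. The work goes in short steps, Python scripts to look and compute and a shell command to move; the robot and the scene stay as the last step left them, time stands still between calls to the robot, and variables do not carry over. Pictures are saved under pics/ and viewed, and the job is handed in when it is done.

```bash
ls; mkdir -p pics
python3 - <<'E'
from cell import env, viewer, ticket, search_frame
import cv2,numpy as np
print(env.state())
for c in ['top','side']:
    p,d=viewer.read_camera(c); cv2.imwrite(f'pics/{c}0.png',p); np.save(f'pics/{c}0d.npy',d); np.save(f'pics/{c}0p.npy',p)
    print(c,viewer.get_calibration(c))
for c in ['top','side']:
    for l in ['cast_arch','tray_arch','flag_arch']:
        print(c,l,search_frame(c,l))
E
```

```text
pics
{'t': 0.0, 'joints': array([-1.28257981e+00,  4.91556650e-01,  1.55948286e+00, -2.03164716e-05,
        1.09169973e+00, -1.05610138e-01]), 'qvel': array([ 0.00030295, -0.00012341,  0.00153966,  0.00059434,  0.00046043,
       -0.00088802]), 'tau': array([-3.88577653e-03, -6.12656021e+01, -2.58182448e+01,  6.89772586e-02,
        4.82079468e-02, -9.24794858e-05]), 'eef_pos': array([ 239.79064729, -576.98338415,  291.65200484]), 'tcp_rot': array([-3.14045056e+00, -1.02947396e-04,  3.93835968e-01]), 'ft_force': array([-0.35781772,  0.23144274, -0.08253833]), 'moment': array([0.01293258, 0.01166992, 0.05402521]), 'opening': 0.9954358279291424}
top {'fx': 376.4715652847533, 'fy': 376.4715652847533, 'cx': 258.42680440382213, 'cy': 193.5700016086548, 'T': array([[ 1.98390554e-02, -9.90250744e-01,  1.37876306e-01,
         3.97995264e+02],
       [-9.99580629e-01, -2.25547127e-02, -1.81618271e-02,
         2.93068579e+01],
       [ 2.10945233e-02, -1.37458171e-01, -9.90282925e-01,
         1.12299327e+03],
       [ 0.00000000e+00,  0.00000000e+00,  0.00000000e+00,
         1.00000000e+0
[... 468 characters left out ...]
 [{'centre': [255.0, 216.5], 'p': 0.74}, {'centre': [246.5, 261.3], 'p': 0.74}, {'centre': [327.0, 270.4], 'p': 0.72}, {'centre': [195.3, 284.1], 'p': 0.71}, {'centre': [340.0, 194.5], 'p': 0.2}]
top tray_arch [{'centre': [259.4, 193.4], 'p': 0.86}]
top flag_arch [{'centre': [341.7, 192.8], 'p': 0.75}, {'centre': [254.8, 183.5], 'p': 0.47}, {'centre': [302.0, 226.6], 'p': 0.31}]
side cast_arch [{'centre': [315.2, 228.7], 'p': 0.9}, {'centre': [319.3, 197.9], 'p': 0.79}, {'centre': [272.5, 211.2], 'p': 0.75}, {'centre': [331.7, 272.0], 'p': 0.6}, {'centre': [324.7, 172.1], 'p': 0.58}]
side tray_arch [{'centre': [246.0, 210.1], 'p': 0.55}]
side flag_arch [{'centre': [239.2, 198.5], 'p': 0.67}]
```

View pics/top0.png

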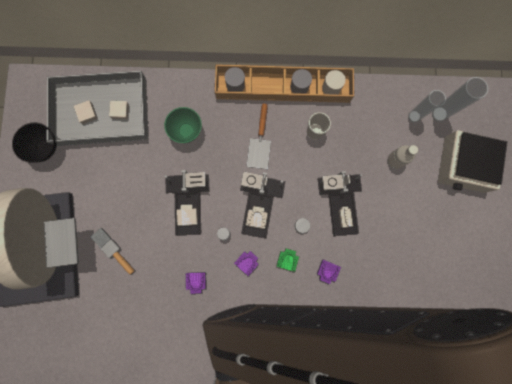

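View pics/side0.png

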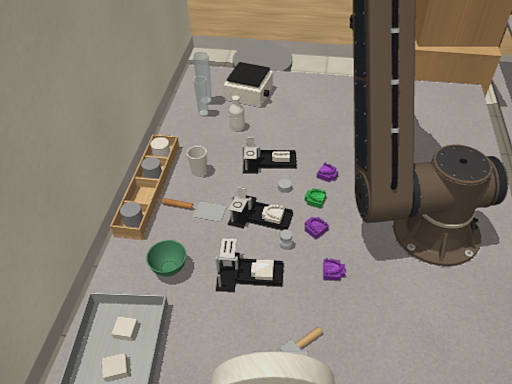

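Run:
```python
import cv2
p=cv2.imread('pics/top0.png'); cv2.imwrite('pics/top0c.png',cv2.resize(p[140:310,160:400],None,fx=3.3,fy=3.3,interpolation=cv2.INTER_CUBIC))
p=cv2.imread('pics/side0.png'); cv2.imwrite('pics/side0c.png',cv2.resize(p[140:300,180:400],None,fx=3.6,fy=3.6,interpolation=cv2.INTER_CUBIC))
```

```text
(no output)
```

View pics/top0c.png

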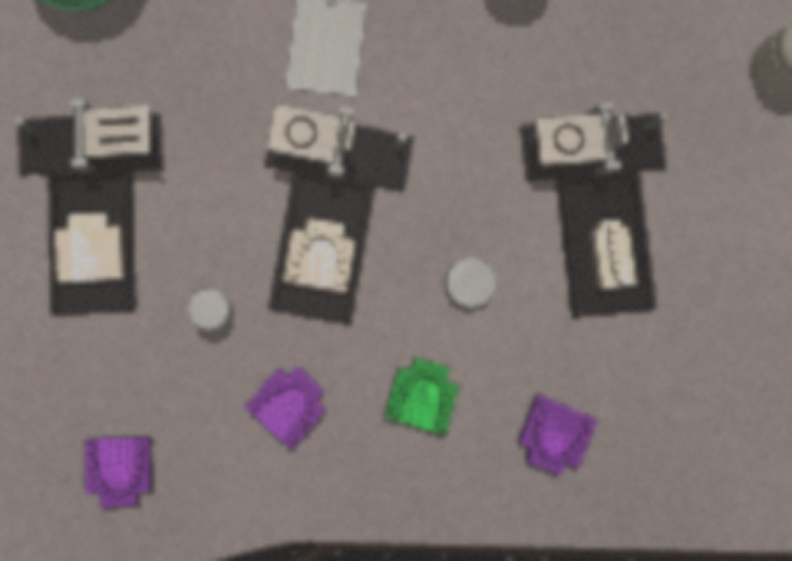

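View pics/side0c.png

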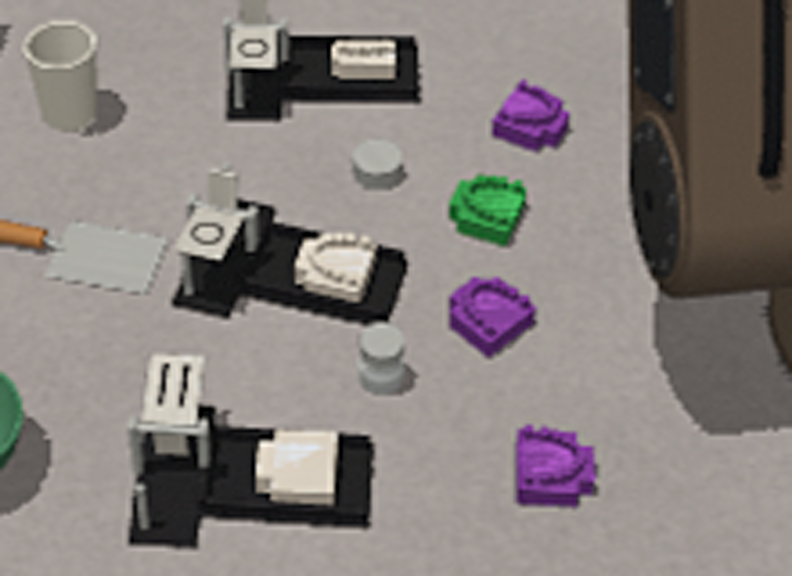

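The candidates are:
- White full-arch cast in the middle tray at top (257,217).
- Blank cast at (187,215).
- Half cast at (346,217).
- Purple look-alikes at (247,263), (196,283) and (328,271).
- Green look-alike at (288,261).

The close crop shows the white block with the horseshoe of teeth in the middle tray. Its flag lies left at about (252,181) with the ring up, and its tab is at about (264,178). I choose the middle tray and will measure it next.

```bash
cat > h.py <<'E'
import numpy as np,cv2
from cell import env, viewer, ticket, search_frame
def cal(c):
    k=viewer.get_calibration(c); return k
def cloud(c,d):
    k=cal(c); v,u=np.mgrid[:384,:512]
    P=np.stack([(u-k['cx'])/k['fx']*d,(v-k['cy'])/k['fy']*d,d],-1)
    return P@k['T'][:3,:3].T+k['T'][:3,3]
def proj(c,P):
    k=cal(c); T=np.linalg.inv(k['T']); Q=np.asarray(P,float)@T[:3,:3].T+T[:3,3]
    return np.stack([Q[...,0]/Q[...,2]*k['fx']+k['cx'],Q[...,1]/Q[...,2]*k['fy']+k['cy']],-1)
def plane(c,uv,z):
    k=cal(c); uv=np.atleast_2d(uv).astype(float)
    r=np.stack([(uv[:,0]-k['cx'])/k['fx'],(uv[:,1]-k['cy'])/k['fy'],np.ones(len(uv))],-1)@k['T'][:3,:3].T
    o=k['T'][:3,3]; return o+r*((z-o[2])/r[:,2])[:,None]
def tray(pose,P):
    x,y,a=pose; P=np.asarray(P,float); c,s=np.cos(a),np.sin(a)
    return np.stack([x+c*P[...,0]-s*P[...,1],y+s*P[...,0]+c*P[...,1],P[...,2]],-1)
def inv(pose,P):
    x,y,a=pose; P=np.asarray(P,float); c,s=np.cos(a),np.sin(a); dx=P[...,0]-x; dy=P[...,1]-y
    return np.stack([c*dx+s*dy,-s*dx+c*dy,P[...,2]],-1)
E
python3 - <<'E'
from h import *
c='top'; p=np.load('pics/top0p.npy'); d=np.load('pics/top0d.npy')
W=cloud(c,d)
from scipy.optimize import minimize
# table z bias
print('table z',np.median(W[285:300,220:330,2]))
# brightness model of floor: dark mask
g=p.max(2).astype(float)
# robot-side corners, sides: subpixel edges via dark region
m=((g<70)).astype(np.uint8); roi=np.zeros_like(m); roi[170:245,235:292]=1; m*=roi
n,l,st,ce=cv2.connectedComponentsWithStats(m); print(st)
i=1+np.argmax(st[1:,4]); m=(l==i)
cnt=cv2.findContours(m.astype(np.uint8),0,cv2.CHAIN_APPROX_NONE)[0][0][:,0]
Q=plane(c,cnt,14)
# for channel rows 195..237 left & right edges with subpixel threshold
L=[];R=[]
for v in range(203,234):
    row=g[v]; 
    us=np.where(m[v])[0]; a,b=us.min(),us.max()
    th=90
    a-=1
    L.append([a+(row[a]-th)/(row[a]-row[a+1]),v]); b+=1
    R.append([b-(row[b]-th)/(row[b]-row[b-1]),v])
Lw=plane(c,L,14);Rw=plane(c,R,14)
for X in (Lw,Rw):
    f=np.polyfit(X[:,0],X[:,1],1); r=X[:,1]-np.polyval(f,X[:,0]); k=abs(r)<2; f=np.polyfit(X[k,0],X[k,1],1); print(np.arctan(f[0]),np.polyval(f,450),r.std(),X[:,0].min(),X[:,0].max())
mid=(Lw+Rw)/2; print(mid[::6])
# front end
for u in range(247,268,3):
    col=g[:,u]; v=max(np.where(m[:,u])[0]); vv=v+(90-col[v])/(col[v+1]-col[v]); print(u,vv,plane(c,[u,vv],8)[0])
E
```

```text
table z 0.23503078678368183
[[     0      0    512    384 195696]
 [   241    179     43     59    912]]
-0.15052325229487581 56.005147135161636 2.404774690960114 434.632737386244 523.375512087429
-0.16028342159947842 -19.964207453625434 0.9536918003191925 436.2116256367582 525.0763489244222
[[524.22593051   6.48677036  14.        ]
 [506.28754069  10.06761254  14.        ]
 [488.46901869  11.84874067  14.        ]
 [470.70636438  14.73462824  14.        ]
 [453.0375513   16.93570198  14.        ]
 [435.42218151  20.35846776  14.        ]]
247 234.75 [430.09028109  40.07007211   8.        ]
250 235.42105263157896 [428.3067731   31.19662324   8.        ]
253 236.0 [426.79298725  22.33041323   8.        ]
256 236.47368421052633 [425.58722485  13.47135007   8.        ]
259 236.96428571428572 [424.33199731   4.61140082   8.        ]
262 237.38095238095238 [423.29299758  -4.24434546   8.        ]
265 237.93103448275863 [421.86388396 -13.10717755   8.        ]
```

Run:
```python
from h import *
pose=(493.8,11.2,-0.157)
def box(x0,x1,y0,y1,z): return [[x0,y0,z],[x1,y0,z],[x1,y1,z],[x0,y1,z]]
import glob
for c in ['top','side']:
    p=np.load(f'pics/{c}0p.npy'); d=np.load(f'pics/{c}0d.npy'); W=cloud(c,d); I=inv(pose,W)
    # cast points z 27..36 tray? top 8+22=30
    s=(I[...,2]>24)&(I[...,2]<44)&(abs(I[...,0])<70)&(abs(I[...,1])<45)&(p.min(2)>110)
    Q=I[s]; print(c,'cast x',np.percentile(Q[:,0],[1,50,99]),'y',np.percentile(Q[:,1],[1,50,99]),np.median(Q[:,2]),len(Q))
    s=(I[...,2]>52)&(I[...,2]<130)&(abs(I[...,0]-85)<50)&(abs(I[...,1])<90)
    Q=I[s]; print('flag x',np.percentile(Q[:,0],[1,50,99]),'y',np.percentile(Q[:,1],[1,50,99]),'z',np.percentile(Q[:,2],[1,50,99]),len(Q))
    f=Q[(Q[:,1]>8)&(Q[:,1]<64)&(Q[:,2]<85)]; print('plate fit',np.polyfit(f[:,1],f[:,2],1))
    sc=5; ctr=proj(c,tray(pose,[20,0,20])); o=np.array([ctr[0]-75,ctr[1]-55]).astype(int)
    im=cv2.resize(p[o[1]:o[1]+110,o[0]:o[0]+150],None,fx=sc,fy=sc,interpolation=cv2.INTER_CUBIC)
    def dr(P,col):
        q=((proj(c,tray(pose,P))-o+.5)*sc).astype(np.int32); cv2.polylines(im,[q],True,col,1)
    dr(box(-68,112,-36,36,8),(0,255,0)); dr(box(-65,55,-30,30,20),(255,255,0)); dr(box(55,61,-30,30,24),(0,0,255))
    for xx in (59,111): dr(box(xx-3,xx+3,-6,6,66),(0,128,255))
    dr(box(65,105,0,62,62),(255,0,255)); dr(box(73,97,-2,2,100),(255,0,0))
    cv2.imwrite(f'pics/ov_{c}.png',im)
```

```text
top cast x [-38.86262649 -13.56607291  16.56880966] y [-26.77436769   0.18507175  27.15718544] 30.81703529426727 340
flag x [ 58.61196476  86.12005364 112.22144778] y [-50.74564283  24.19561404  60.33259691] z [57.16345141 67.49399334 99.35033661] 365
plate fit [ 0.17273845 62.02361023]
side cast x [-38.04481766 -14.27012907  19.19008149] y [-25.6683684    6.34486819  30.68139044] 33.13970163147451 267
flag x [ 59.44480168  88.51465888 115.81673397] y [-7.31102135 13.50661604 63.13969896] z [ 54.56472999  70.55419425 103.2390366 ] 322
plate fit [ 0.1518581  64.58071006]
```

View pics/ov_top.png

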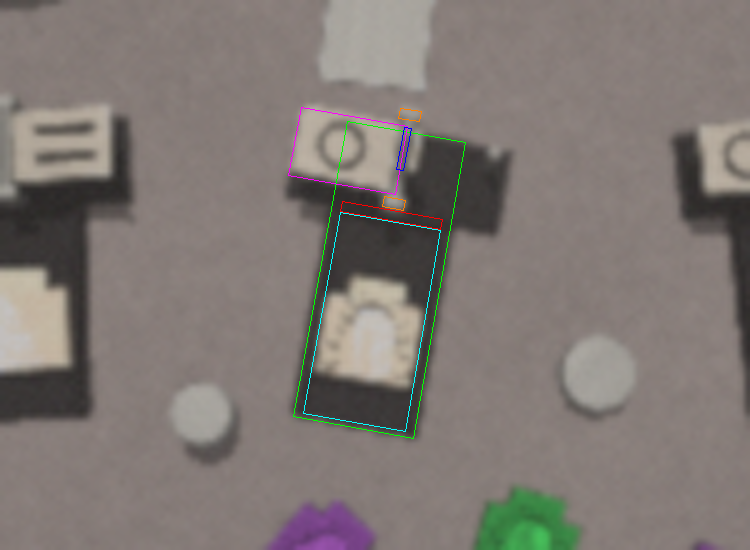

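View pics/ov_side.png

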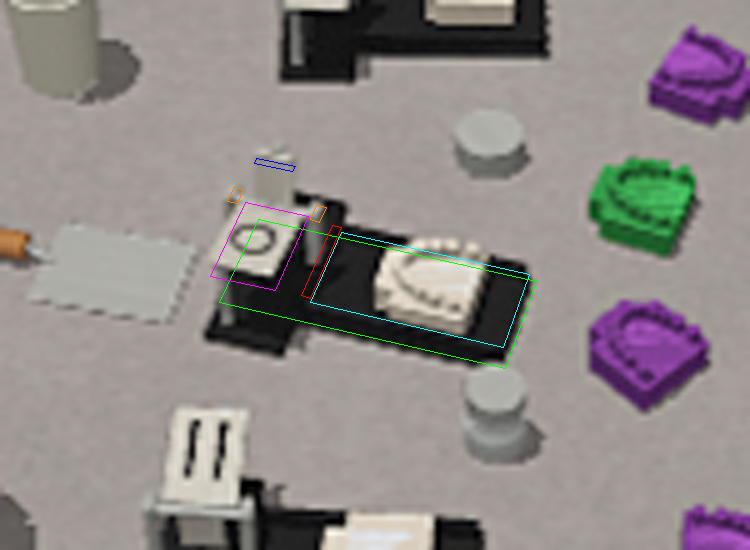

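The overlay fits the tray at about (494, 11), yaw -0.157. The flag angle is about 0.17 and the cast heel is near tray x = -39. I'll turn the tool to the tray's yaw and set the fingers partly closed.

```bash
cat >> h.py <<'E'
POSE=(493.8,11.2,-0.157)
from scipy.spatial.transform import Rotation as Ro
def to(P):
    "tip target in tray coords -> delta tool cm"
    s=env.state(); R=Ro.from_euler('xyz',s['tcp_rot']).as_matrix()
    tip=s['eef_pos']+R@[0,0,78]
    return np.round(R.T@(tray(POSE,P)-tip)/10,2)
def where():
    s=env.state(); R=Ro.from_euler('xyz',s['tcp_rot']).as_matrix(); tip=s['eef_pos']+R@[0,0,78]
    print('t',round(s['t'],2),'tip tray',inv(POSE,tip).round(1),'rot',s['tcp_rot'].round(3),'F',s['ft_force'].round(1),'open',round(s['opening'],3),'q',s['joints'].round(2))
E
python3 -m inch '{"hand":[0.2,0.2,0.2,0.2],"delta_pos":[[0,0,0],[0,0,0],[0,0,0],[0,0,0]],"turn":[0.138,0.138,0.138,0.137]}'
python3 -c "
from h import *
where(); print(to([-70,0,100]))"
```

```text
t: 0.8
eef_pos: [239.8, -577.1, 292.3]
tcp_rot: [3.142, -0.0, -0.163]
ft_force: [-0.5, 0.8, -1.4]
opening: 0.723
t 0.8 tip tray [-158.8 -620.8  214.3] rot [ 3.142 -0.    -0.163] F [-0.5  0.8 -1.4] open 0.723 q [-1.28  0.49  1.56  0.    1.09  0.45]
[  8.52 -62.13  11.42]
```

```bash
python3 -m inch '{"hand":[0.2,0.2,0.2,0.2,0.2,0.2,0.2,0.2,0.2,0.2,0.2,0.2,0.2,0.2,0.2,0.2,0.2,0.2,0.2,0.2],"delta_pos":[[1,-3.3,0],[1,-3.3,0],[1,-3.3,0],[1,-3.3,0],[1,-3.3,0],[0.5,-3.3,0],[0.5,-3.3,0],[0.5,-3.3,0],[0.5,-3.3,0],[0.5,-3.3,0],[0.5,-3.3,0],[0.5,-3.3,0],[0,-3.3,0],[0,-3.3,0],[0,-3.3,0],[0,-3.3,0],[0,-3.3,0],[0,-3.3,0],[0,-2,0],[0,0,0]],"turn":[0,0,0,0,0,0,0,0,0,0,0,0,0,0,0,0,0,0,0,0]}'
python3 -c "
from h import *
where(); print(to([-70,0,60]))"
```

```text
t: 2.8
eef_pos: [420.0, 17.6, 292.3]
tcp_rot: [-3.141, -0.0, -0.154]
ft_force: [-0.5, -0.5, 0.3]
opening: 0.197
t 2.8 tip tray [-73.9  -5.2 214.3] rot [-3.141 -0.    -0.154] F [-0.5 -0.5  0.3] open 0.197 q [-0.12  0.2   2.03  0.    0.91  1.61]
[ 0.38 -0.51 15.44]
```

```bash
python3 -m inch '{"hand":[0.2,0.2,0.2,0.2,0.2,0.2],"delta_pos":[[0.4,-0.5,3],[0,0,3],[0,0,3],[0,0,3],[0,0,3],[0,0,0]],"turn":[0,0,0,0,0,0]}'
cat > look.py <<'E'
from h import *
import sys
n=sys.argv[1]
for c in ['top','side']:
    p,d=viewer.read_camera(c); np.save(f'pics/{n}{c}p.npy',p); np.save(f'pics/{n}{c}d.npy',d)
    ctr=proj(c,tray(POSE,[20,0,40])); o=np.array([ctr[0]-65,ctr[1]-50]).astype(int)
    cv2.imwrite(f'pics/{n}_{c}.png',cv2.resize(p[o[1]:o[1]+100,o[0]:o[0]+130],None,fx=5,fy=5,interpolation=cv2.INTER_CUBIC))
where()
E
python3 look.py a
```

```text
t: 3.4
eef_pos: [423.6, 19.5, 139.9]
tcp_rot: [3.141, 0.005, -0.158]
ft_force: [0.6, 0.3, -0.1]
opening: 0.202
t 3.5 tip tray [-69.6  -2.4  64.6] rot [ 3.141e+00  1.000e-03 -1.580e-01] F [-0.4 -0.4  1.1] open 0.203 q [-0.11  0.47  2.18 -0.    0.49  1.62]
```

View pics/a_side.png

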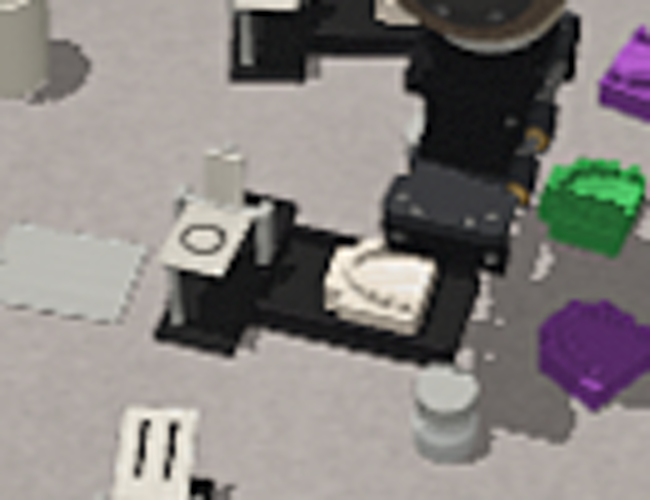

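View pics/a_top.png

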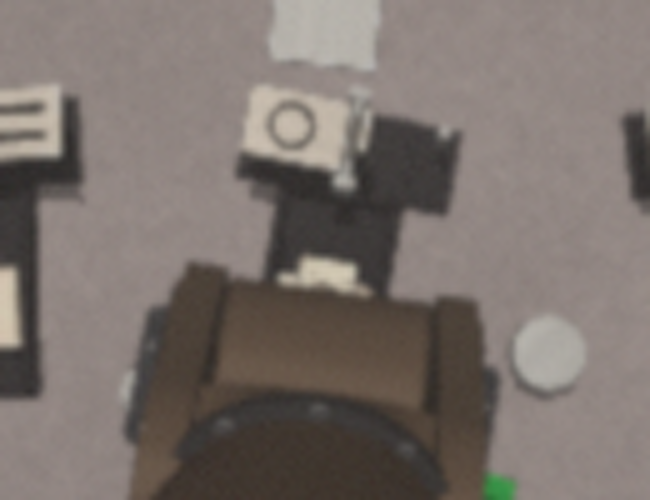

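The view shows the gripper behind the heel, in line with the channel, with the jar below its body. Descending.

```bash
python3 -m inch '{"hand":[0.2,0.2,0.2,0.2,0.2],"delta_pos":[[0,-0.2,2],[0,0,1.5],[0,0,1],[0,0,0.4],[0,0,0]],"turn":[0,0,0,0,0]}'
python3 -c "
from h import *
where()"
python3 -m inch '{"hand":[0.2,0.2,0.2,0.2,0.2],"delta_pos":[[0.5,0,0],[0.5,0,0],[0.5,0,0],[0.3,0,0],[0,0,0]],"turn":[0,0,0,0,0]}'
python3 -c "
from h import *
where()"
```

```text
t: 4.0
eef_pos: [425.2, 22.1, 93.6]
tcp_rot: [3.142, -0.0, -0.157]
ft_force: [-0.5, -0.3, 1.2]
opening: 0.199
t 4.0 tip tray [-69.4   0.   15.6] rot [ 3.142 -0.    -0.157] F [-0.5 -0.3  1.2] open 0.199 q [-0.1   0.58  2.21 -0.    0.35  1.62]
t: 4.5
eef_pos: [443.2, 19.3, 93.3]
tcp_rot: [3.142, -0.001, -0.157]
ft_force: [-0.5, 0.7, -0.2]
opening: 0.202
t 4.5 tip tray [-51.2   0.1  15.3] rot [ 3.142e+00 -1.000e-03 -1.570e-01] F [-0.5  0.7 -0.2] open 0.202 q [-0.11  0.59  2.17 -0.    0.38  1.62]
```

```bash
python3 -m inch '{"hand":[0.2,0.2,0.2,0.2,0.2,0.2,0.2,0.2,0.2,0.2,0.2,0.2,0.2],"delta_pos":[[0.3,0,0],[0.3,0,0],[0.3,0,0],[0.3,0,0],[0.3,0,0],[0.3,0,0],[0.3,0,0],[0.3,0,0],[0.3,0,0],[0.3,0,0],[0.2,0,0],[0.1,0,0],[0,0,0]],"turn":[0,0,0,0,0,0,0,0,0,0,0,0,0]}'
python3 look.py b
```

```text
t: 5.8
eef_pos: [475.5, 14.2, 93.2]
tcp_rot: [3.142, -0.0, -0.157]
ft_force: [-0.3, 0.5, -0.6]
opening: 0.2
t 5.9 tip tray [-18.7   0.1  15.2] rot [ 3.142 -0.    -0.157] F [ 0.  -0.2 -0.9] open 0.201 q [-0.11  0.61  2.09 -0.    0.44  1.62]
```

View pics/b_side.png

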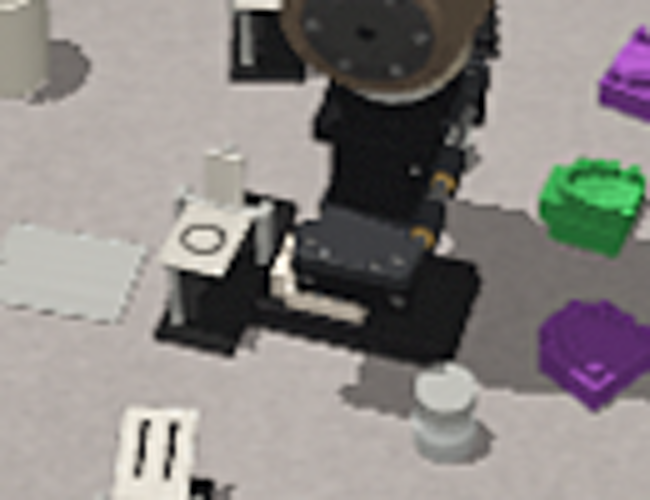

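View pics/b_top.png

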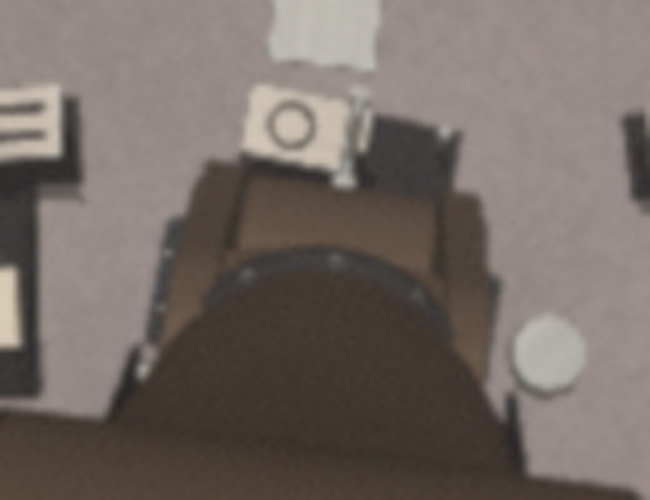

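The cast slides ahead of the fingers, nose at about (285,275) in the side crop, and stays level. I'll push on gently until the force rises.

```bash
python3 -m inch '{"hand":[0.2,0.2,0.2,0.2],"delta_pos":[[0.2,0,0],[0.15,0,0],[0.1,0,0],[0,0,0]],"turn":[0,0,0,0]}'
python3 -m inch '{"hand":[0.2,0.2],"delta_pos":[[0.1,0,0],[0,0,0]],"turn":[0,0]}'
python3 -m inch '{"hand":[0.2,0.2],"delta_pos":[[0.1,0,0],[0,0,0]],"turn":[0,0]}'; python3 -c "
from h import *
where()"
```

```text
t: 6.3
eef_pos: [480.0, 13.5, 93.2]
tcp_rot: [3.142, -0.0, -0.157]
ft_force: [0.4, -0.2, -0.1]
opening: 0.2
t: 6.5
eef_pos: [480.6, 13.4, 93.2]
tcp_rot: [3.141, 0.0, -0.157]
ft_force: [-1.5, 0.2, 0.6]
opening: 0.201
t: 6.7
eef_pos: [480.8, 13.4, 93.2]
tcp_rot: [3.141, 0.003, -0.157]
ft_force: [-5.3, 1.0, 5.1]
opening: 0.2
t 6.7 tip tray [-13.4   0.1  15.2] rot [ 3.141e+00  3.000e-03 -1.570e-01] F [-5.3  1.   5.1] open 0.2 q [-0.11  0.61  2.08 -0.    0.45  1.62]
```

```bash
python3 -m inch '{"hand":[0.2,0.2,0.2],"delta_pos":[[0.1,0,0],[0,0,0],[0,0,0]],"turn":[0,0,0]}'; python3 -c "
from h import *
where()"
python3 -m inch '{"hand":[0.2,0.2,0.2,0.2,0.2],"delta_pos":[[-0.3,0,0],[-1,0,0],[-2,0,0],[-2,0,0],[0,0,0]],"turn":[0,0,0,0,0]}'; python3 look.py c
python3 - <<'E'
from h import *
for c in ['top','side']:
    p=np.load(f'pics/c{c}p.npy'); d=np.load(f'pics/c{c}d.npy'); I=inv(POSE,cloud(c,d))
    s=(I[...,2]>24)&(I[...,2]<44)&(I[...,0]>-60)&(I[...,0]<57)&(abs(I[...,1])<36)&(p.min(2)>110)
    Q=I[s]; print(c,np.percentile(Q[:,0],[1,50,99]),np.percentile(Q[:,1],[1,50,99]),len(Q))
E
```

```text
t: 7.0
eef_pos: [480.9, 13.4, 93.1]
tcp_rot: [3.141, 0.005, -0.157]
ft_force: [-9.4, 0.7, 7.2]
opening: 0.2
t 7.0 tip tray [-13.4   0.1  15.1] rot [ 3.141  0.005 -0.157] F [-9.4  0.7  7.2] open 0.2 q [-0.11  0.61  2.08 -0.    0.45  1.62]
t: 7.5
eef_pos: [428.1, 21.7, 93.3]
tcp_rot: [3.141, 0.002, -0.157]
ft_force: [-0.0, 0.2, -0.0]
opening: 0.202
t 7.6 tip tray [-63.7   0.2  15.4] rot [ 3.142e+00 -1.000e-03 -1.570e-01] F [ 0.3 -0.9  0.1] open 0.204 q [-0.1   0.58  2.2  -0.    0.36  1.62]
top [ 1.16043806 24.93380803 54.36652174] [-27.42833225   0.47852784  26.72017187] 318
side [-0.30360544 24.75593012 55.91529918] [-25.55372219   5.17459215  31.28487448] 274
```

View pics/c_side.png

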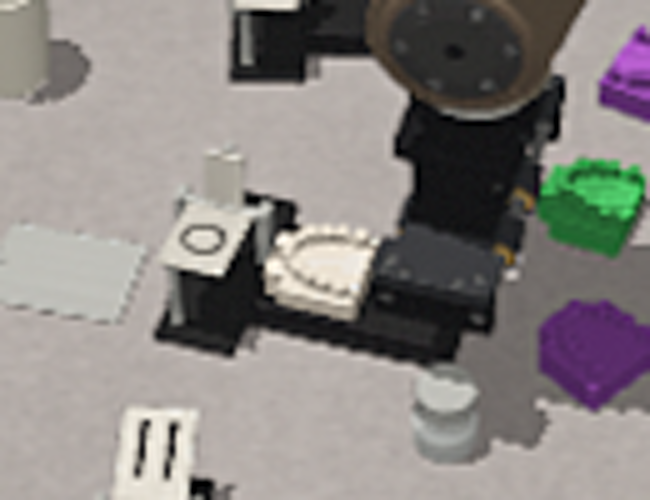

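Cast is home: the nose is at tray x of about 55, force built to 9 N with no further travel, and it stayed put after I backed off. Now the flag: close the hand, lift, and move above the plate on the left of the tab.

```bash
python3 -m inch '{"hand":[0.2,0.1,0,0,0,0,0,0,0,0,0,0],"delta_pos":[[0,0,-3],[0,0,-3.5],[0,0,-3.5],[0,0,-2.5],[3,-0.8,0],[3,-0.8,0],[3,-0.8,0],[3,-0.1,0],[3,0,0],[0,0,0],[0,0,0],[0,0,0]],"turn":[0,0,0,0,0,0,0,0,0,0,0,0]}'
python3 -c "
from h import *
where(); print(to([85,24,80]))"
```

```text
t: 8.8
eef_pos: [581.8, 22.7, 218.2]
tcp_rot: [3.141, 0.0, -0.157]
ft_force: [-0.6, -0.5, -0.1]
opening: 0.003
t 8.8 tip tray [ 85.1  25.1 140.2] rot [ 3.141  0.    -0.157] F [-0.6 -0.5 -0.1] open 0.003 q [-0.07  0.52  1.75 -0.    0.88  1.65]
[-0.01  0.11  6.02]
```

```bash
python3 -m inch '{"hand":[0,0,0,0,0,0,0,0,0,0,0,0,0,0,0,0],"delta_pos":[[0,0,2],[0,0,2],[0,0,1.3],[0,0,0.5],[0,0,0],[0,0.4,0],[0,0.4,0],[0,0.4,0],[0,0.4,0],[0,0.4,0],[0,0.4,0],[0,0.4,0],[0,0.4,0],[0,0.4,0],[0,0.3,0],[0,0,0]],"turn":[0,0,0,0,0,0,0,0,0,0,0,0,0,0,0,0]}'
python3 look.py d
```

```text
t: 10.4
eef_pos: [576.3, -16.4, 160.2]
tcp_rot: [3.141, -0.0, -0.158]
ft_force: [0.5, 0.3, 0.0]
opening: 0.0
t 10.5 tip tray [ 85.8 -14.1  82.2] rot [ 3.141 -0.    -0.157] F [0.2 0.5 0. ] open 0.002 q [-0.14  0.59  1.81 -0.    0.75  1.59]
```

View pics/d_side.png

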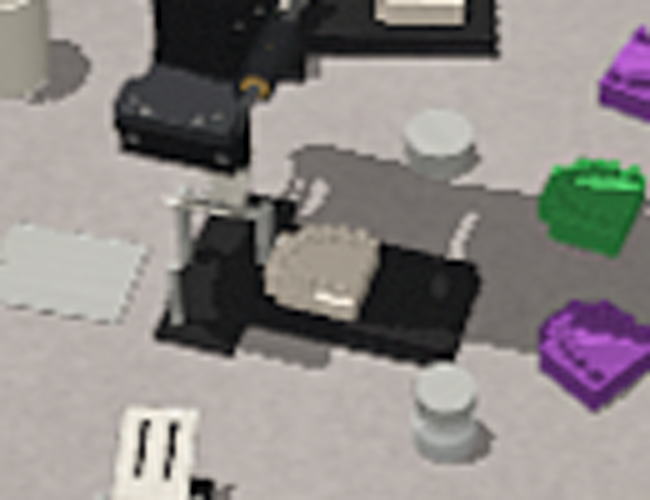

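The flag is now seen edge-on at about (225,203), so it stands at roughly 50° as computed. I'll go over to its left side and push it past upright.

```bash
python3 -m inch '{"hand":[0,0,0,0,0,0,0,0,0,0,0,0],"delta_pos":[[0,0,-2],[0,0,-3],[0,-2,0],[0,-2,0],[0,-2,0],[0,-2.4,0],[0,0,0],[0,0,0],[0,0,2],[0,0,2],[0,0,0.5],[0,0,0]],"turn":[0,0,0,0,0,0,0,0,0,0,0,0]}'
python3 look.py e
```

```text
t: 11.7
eef_pos: [589.3, 66.3, 164.8]
tcp_rot: [3.141, 0.001, -0.158]
ft_force: [0.7, -0.1, -0.1]
opening: 0.002
t 11.8 tip tray [86.2 69.7 87.9] rot [-3.142e+00 -1.000e-03 -1.580e-01] F [-0.   0.3 -0.2] open 0.006 q [ 0.    0.6   1.76 -0.    0.78  1.73]
```

View pics/e_side.png

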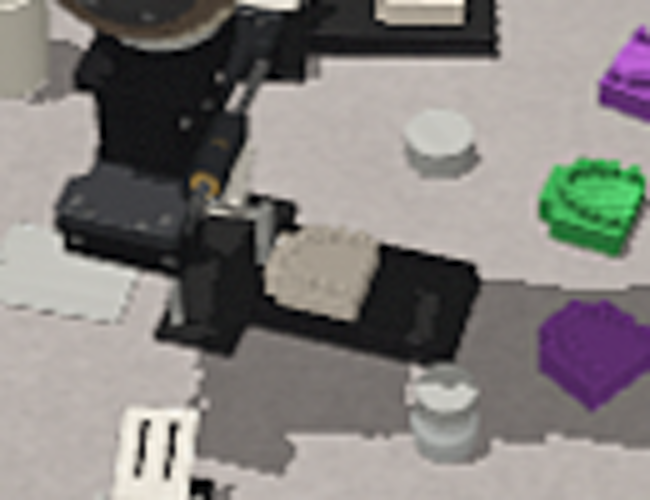

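View pics/e_top.png

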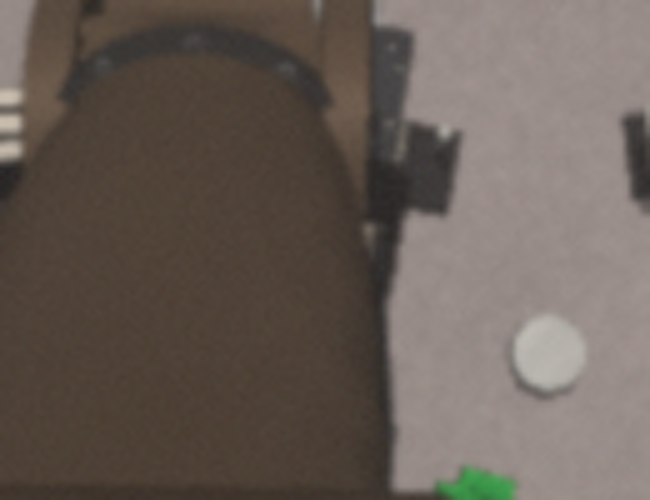

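The fingers are on the left side of the raised plate, and contact is free (force about 0). Sweeping to the right.

```bash
python3 -m inch '{"hand":[0,0,0,0,0,0,0,0,0,0,0,0,0,0,0,0,0,0,0],"delta_pos":[[0,0.6,0.2],[0,0.6,0.2],[0,0.6,0],[0,0.6,0],[0,0.6,0],[0,0.6,0],[0,0.6,0],[0,0.6,0],[0,0.6,0],[0,0.6,0],[0,0.6,0],[0,0.6,0],[0,0.6,0],[0,0.6,0],[0,0.6,0],[0,0.6,0],[0,0.6,0],[0,0,0],[0,0,0]],"turn":[0,0,0,0,0,0,0,0,0,0,0,0,0,0,0,0,0,0,0]}'
python3 look.py f
```

```text
t: 13.7
eef_pos: [573.5, -33.9, 161.2]
tcp_rot: [3.141, 0.0, -0.158]
ft_force: [-0.1, 1.1, -0.2]
opening: 0.006
t 13.8 tip tray [ 85.8 -31.8  83.2] rot [ 3.141  0.    -0.157] F [-0.5 -0.  -0.3] open 0.003 q [-0.17  0.58  1.81 -0.    0.75  1.55]
```

View pics/f_side.png

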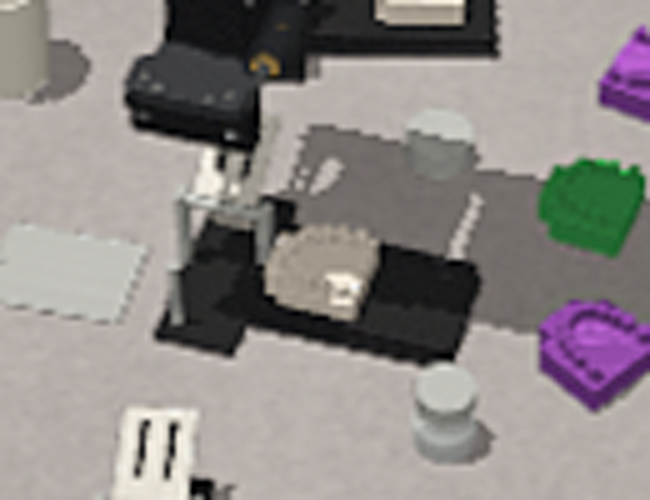

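The plate has gone past upright with its bar face showing at about (215,175). I'll lift, move out over it and press it flat.

```bash
python3 -m inch '{"hand":[0,0,0,0,0,0,0,0,0,0,0],"delta_pos":[[0,0,-2.5],[0,1.4,0],[0,0,0],[0,0,1],[0,0,0.7],[0,0,0.7],[0,0,0.7],[0,0,0.6],[0,0,0.4],[0,0,0.3],[0,0,0]],"turn":[0,0,0,0,0,0,0,0,0,0,0]}'
python3 -c "
from h import *
where()"
python3 -m inch '{"hand":[0,0],"delta_pos":[[0,0,0.1],[0,0,0]],"turn":[0,0]}'
python3 -m inch '{"hand":[0,0],"delta_pos":[[0,0,0.1],[0,0,0]],"turn":[0,0]}'
```

```text
t: 14.9
eef_pos: [571.3, -47.5, 141.9]
tcp_rot: [3.142, 0.0, -0.157]
ft_force: [-0.0, 0.0, -0.1]
opening: 0.005
t 14.9 tip tray [ 85.7 -45.9  63.9] rot [ 3.142  0.    -0.157] F [-0.   0.  -0.1] open 0.005 q [-0.2   0.61  1.83 -0.    0.7   1.53]
t: 15.1
eef_pos: [571.4, -47.5, 141.4]
tcp_rot: [3.142, -0.0, -0.157]
ft_force: [0.0, -0.1, -0.0]
opening: 0.005
t: 15.3
eef_pos: [571.4, -47.5, 140.3]
tcp_rot: [3.142, -0.0, -0.157]
ft_force: [0.3, -1.1, 0.3]
opening: 0.003
```

```bash
python3 -m inch '{"hand":[0,0],"delta_pos":[[0,0,0.1],[0,0,0]],"turn":[0,0]}'
python3 -m inch '{"hand":[0,0],"delta_pos":[[0,0,0.1],[0,0,0]],"turn":[0,0]}'
```

```text
t: 15.5
eef_pos: [571.4, -47.6, 139.7]
tcp_rot: [3.141, -0.001, -0.157]
ft_force: [-1.6, -1.3, 5.5]
opening: 0.006
t: 15.7
eef_pos: [571.5, -47.6, 139.4]
tcp_rot: [3.141, -0.001, -0.157]
ft_force: [-4.0, 0.7, 13.8]
opening: 0.008
```

Contact at tip z of about 61.5 with 14 N, so the flag is flat on its end stop. I'll retreat up and back, then check.

```bash
python3 -m inch '{"hand":[0,0,0,0,0,0,0,0,0,0,0,0,0,0,0],"delta_pos":[[0,0,-0.5],[0,0,-2],[0,0,-4],[0,0,-4],[0,0,-3],[0,4,0],[0,4,0],[0,4,0],[0,4,0],[-1,4,0],[-1,4,0],[-1,4,0],[-1,4,0],[0,4,0],[0,0,0]],"turn":[0,0,0,0,0,0,0,0,0,0,0,0,0,0,0]}'
python3 look.py g
python3 - <<'E'
from h import *
for c in ['top','side']:
    p=np.load(f'pics/g{c}p.npy'); d=np.load(f'pics/g{c}d.npy'); I=inv(POSE,cloud(c,d))
    s=(I[...,2]>24)&(I[...,2]<44)&(abs(I[...,0])<57)&(abs(I[...,1])<36)&(p.min(2)>110)
    Q=I[s]; print(c,'cast',np.percentile(Q[:,0],[1,50,99]),np.percentile(Q[:,1],[1,50,99]),len(Q))
    f=I[(I[...,2]>50)&(I[...,2]<90)&(abs(I[...,0]-85)<17)&(I[...,1]<-8)&(I[...,1]>-58)]; print('plate',len(f),np.polyfit(f[:,1],f[:,2],1),np.percentile(f[:,2],[5,50,95]))
    cv2.imwrite(f'pics/gfull_{c}.png',p)
E
```

```text
t: 17.2
eef_pos: [474.2, -400.8, 273.0]
tcp_rot: [3.141, -0.0, -0.161]
ft_force: [0.6, 1.7, -0.4]
opening: 0.004
t 17.3 tip tray [  45.3 -406.4  194.9] rot [-3.141  0.    -0.159] F [0.2 1.  0.1] open 0.005 q [-0.8   0.5   1.6   0.    1.04  0.93]
top cast [-1.1773508  24.15258452 54.32538857] [-27.56049015  -0.03380873  26.69270493] 332
plate 205 [1.58097544e-03 6.23687470e+01] [59.49646594 62.20622451 65.1501421 ]
side cast [ 0.07887233 24.78301118 55.67420552] [-26.93985179   4.40258271  31.20119992] 259
plate 132 [-4.24232334e-03  6.48094013e+01] [61.88310281 64.96840262 68.47870134]
```

View pics/g_side.png

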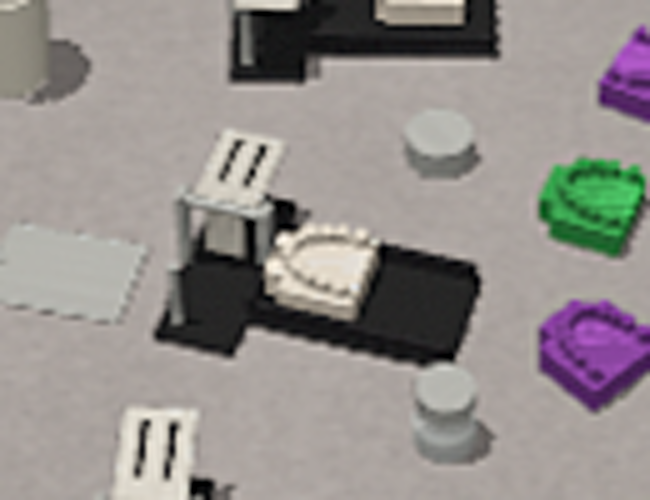

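View pics/g_top.png

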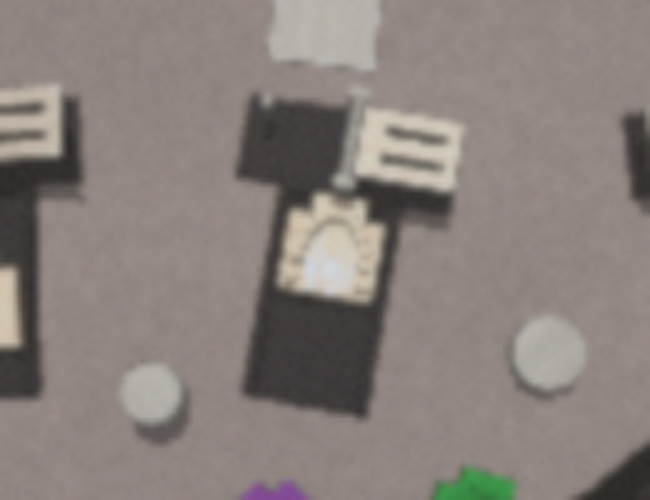

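View pics/gfull_side.png

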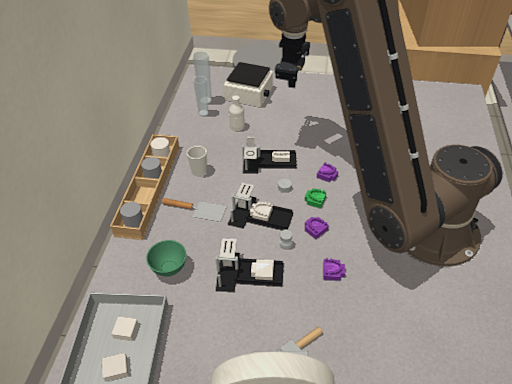

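The cast sits against the stop. The flag lies flat on the right with two bars up (slope about 0), the other things stand where they were, and the arm is clear.

```bash
python3 -c "
from h import *
where(); print(ticket.job_done())"
```

```text
t 17.3 tip tray [  45.3 -406.4  194.9] rot [-3.141  0.    -0.159] F [0.2 1.  0.1] open 0.005 q [-0.8   0.5   1.6   0.    1.04  0.93]
the job is handed in; nothing more can be done
None
```

I pushed the full-arch cast in the middle tray home against its back stop, then flipped that tray's flag from flat left to flat right. The job was handed in at 17.3 s.

- **Cast:** the push force rose to about 9 N with no further travel. The last depth check put the nose at tray x ≈ 54–56 mm (stop at 55) and the heel at about -1 to 0. The expected heel is -3, a difference I put down to pixel noise. The cast stayed level and did not move when I backed off.
- **Flag:** I pushed the tab over, swept the plate past upright and pressed it down at about 14 N. The plate's measured slope is under 0.005 rad, and the two-bar face shows in both cameras.
- **Everything else:** by eye in the last pictures, the other casts, flags and bystanders stand where they were, and the arm is clear.

The side camera reads about 2 mm higher than the top one, within the stated calibration. No check failed.

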